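Sweep the stretcher keys into the tray's key well and shut it

TASK

The three wooden stretcher keys from the painting lie loose on the grey-lined floor of the unframing tray. Push the sliding lid of the tray's key well open by its dark finger rail, sweep all three keys over the edge of the floor into the well with your fingertips, and push the lid fully shut over them. Pick nothing up: the keys are only to be swept along, and the eye loupe and the black folding clip in the tray, like the cotton pot, the weight and the thread spool on the table, stay standing where they are.

Things in the scene. Friction and masses are not known exactly. Their poses are not given: they have to be found in the camera images.
- key_tray: brown waxed wooden tray fixed on the table; origin on the table surface below the middle of the drop edge, where floor ends and key well begins; x across, y along it from floor to well, z up. Grey-lined level floor: y -250 to 0 mm, x -95 to 95 mm, 45 mm above the table. Walls round it 10 mm thick, tops 60 mm above the table. Past the well two side runners (at x -100 and 100 mm, 44 mm high) carry the open lid to y 195 mm
- well (a point): point on the bottom of the key well, 12 mm above the table, at tray y 46 mm: the well's mouth spans tray y 0 to 92 mm and x -95 to 95 mm, between the tray's side walls; below, it reaches back to y -30 mm, under the floor's 8 mm thick overhanging edge. Waxed smooth, so that keys swept over the edge drop and lie low. Its axes are the tray's
- key_lid (a joint): plywood lid of the well, sliding level along tray y: 0 = shut, 0.085 (m) = fully open, stops at both ends; starts shut or open by up to 30 mm. Drags with about 1 N and stays where left. 196 x 101 x 5 mm (3 mm in a groove at each side), top 41.5 mm above the table (3.5 mm below the lined floor); open by d its near edge is at tray y = 1 mm + d, its far edge 101 mm beyond
- lid_rail (a point): middle of the top of the dark finger rail on the lid: a rounded bar 120 mm long across the tray (tray x), 9 mm wide (tray y), 13 mm above the lid's top, its top 54.5 mm above the table; at tray y = 89.5 mm with the lid shut, moves with the lid. Push it towards tray +y to open, from its other side towards -y to shut
- key_1: loose pale hardwood stretcher key: a flat tapered wedge 48 mm long (own x, narrow end at +x), 22 mm wide tapering to 13 mm (own y), 9 mm thick (own z), about 12 g; origin in its middle. It starts flat on the tray's grey-lined floor at any yaw
- key_2: loose pale hardwood stretcher key: a flat tapered wedge 48 mm long (own x, narrow end at +x), 22 mm wide tapering to 13 mm (own y), 9 mm thick (own z), about 12 g; origin in its middle. It starts flat on the tray's grey-lined floor at any yaw
- key_3: loose pale hardwood stretcher key: a flat tapered wedge 48 mm long (own x, narrow end at +x), 22 mm wide tapering to 13 mm (own y), 9 mm thick (own z), about 12 g; origin in its middle. It starts flat on the tray's grey-lined floor at any yaw
- loupe: black eye loupe, 36 mm across, 39 mm high, 32 g, loose, standing on the lined floor near the end away from the well; origin in the middle of its underside
- clip: black folding clip with wire arms, 22 x 32 mm, 26 mm high, 12 g, loose, standing on the lined floor near the end away from the well; origin in the middle of its underside
- cotton: aluminium pot of cotton wool balls, 66 mm across, 69 mm high, loose on the table; origin in the middle of its underside
- weight: dark covered steel weight with a brass knob, 30 x 50 mm, 47 mm high, loose on the table; origin in the middle of its underside
- spool: wooden spool of linen thread, 29 mm across, 40 mm high, loose on the table; origin in the middle of its underside
There are look-alikes about, which are no part of the job. Leave any purple look-alike of the weight alone.

How it is judged:
By the outcome, as a careful person would: the job done as asked, in the order asked, and still so for the second after the job is handed in, with the robot touching nothing.
It also fails if it takes over 64 s, if anything falls off the work surface, if the arm or the gripper's body presses on something with over 40 N, if the wrist force passes 120 N, or if a joint passes its speed limit or range.

ROBOT

A 6-joint arm with a two-finger parallel gripper is mounted at the origin on a cart in front of the work surface, level with it; the furniture and walls round the work are solid. World frame = base frame: x ahead of the robot, y to its left, z up, the work surface at z = 0. Lengths are in m, angles in rad, forces in N, time in s.
With the tool pointing down it reaches from about 0.375 to 0.9 m from the base axis. Payload 3.1 kg.
Tool frame: the origin (TCP) lies midway between the tips of the shut fingers; the grasp point (between the pads) lies 19 mm behind it; z points along the fingers, y is the line along which they close (so a half turn about z gives the same grasp; the last joint's range is limited). The gripper opens to 85 mm and grips with 20 to 120 N. Pads are 22 mm wide; open, the fingers measure 114 mm over their backs; the gripper's body (76 mm by 85 mm) begins 54 mm behind the grasp point. The pads swing forward as they close: fully open they stand 13 mm farther back than shut.
Start: joints at [1.133, 0.527, 1.433, -0, 1.181, -0.178], TCP at [0.16, 0.604, 0.231] pointing down, gripper open.
Joint ranges: [-3.08, 3.08], [-0.75, 2.2], [0.22, 2.44], [-1.43, 4.57], [0, 2.65], [-2.85, 2.85]. Speed limits (rad/s): [2.79, 2.79, 3.14, 3.14, 3.14, 3.14].

INTERFACE

Orientations are given as a unit quaternion [x, y, z, w].
In Python, from station import manip gives the robot as it stands.
- The arm moves only by the tool step_arm, never from a script. Its argument "targets" is text: rows parted by semicolons, each of 4 numbers parted by spaces: the shift along the tool's x, y, z in mm, then the turn about the tool's z in degrees. A call has 1 to 12 rows; each row is the pose to reach, as a shift and turn from the pose commanded when the call began, along the tool's axes at that moment; what a row does not reach only later rows make up. A row lasts 1/10 s, in which the tool goes at most 50 mm and 8.59 degrees, less where a joint would pass 70% of its speed; a pose out of reach is approached as far as the arm can. A call with a gripper value outside its range is refused whole. "gripper" is the closure, from 0 (fully open) to 1 (shut), set as the call begins (left out, the last holds). The fingers move at their own pace and stop on an object; "squeeze" is the grip in N (left out, the last holds). Time passes only in rows, so rows that repeat a pose let the fingers close. It gives the time, the measured TCP pose, the force, the opening and the grip force at its end, in the units of the state.
- manip.sense(): the state, without advancing time (a new reading comes with each control period).
- manip.snapshot(name): name is "scene" or "top" or "wrist"; returns the picture (420x560x3 uint8, red, green, blue); there is no depth.
- manip.get_calibration(name): a dict with "fov_y" (degrees; the focal length in pixels is half the picture's height over the tangent of half this angle, whatever the lens; pixels are square), "cx", "cy" (the principal point, pixels), "k1" (the pictures are not rectified: a ray, as slopes to the right and down, at radius r is drawn at 1 + k1 r^2 times it, then the intrinsics apply), "extrinsics" (4x4, takes a point from camera to world coordinates); the wrist camera has in their place "tool_from_camera" (4x4, takes a point from camera to tool coordinates, whose origin is the TCP and whose axes are the flange's). Camera axes: x right, y down, z forward; pixel columns grow to the right and rows downward; lengths in m; the calibration is good to about 2 mm. A picture is of the moment at which its call begins: read the wrist's pose just before it. get_calibration takes no time and is no camera call.
- manip.sign_off(): hands the job in; it is judged then, once.
Trained networks look in the newest picture that a camera, given by its name, has taken for a name from the list of things; names that differ only in an ending like _2 or _b are one class to them, and where a whole thing is asked for, a point or a joint stands for the part that bears it (a point fixed in the world has none). Each returns a list of dicts, best first, with "p" (0 to 1); they miss things now and then, are a little off and sometimes report something else, mostly with a low value. They report only what shows in the picture. A call takes as long as a camera call. They do not tell look-alikes from the thing itself.
- manip.recognise(camera, query): "position" ([column, row] in pixels, amid what is visible of it).
- manip.masks_of(camera, query): "pixels" (420x560 bool, what is visible of it) and "position" ([column, row] in pixels, amid what is visible of it).
- manip.mark_of(camera, query): "position" ([column, row] in pixels: a listed point, or the origin of a listed thing).
The state is a dict: "t": time; "q": joint angles; "qd": joint speeds; "tau": joint torques, N m; "tcp_pos": TCP position; "tool_rot": TCP orientation; "force": force on the tool from outside, world axes, zero at the start; "ft_torque": the same for the moment, N m; "finger_gap": opening from 0.0 (shut) to 1.0 (fully open); "gripper_force": force on a finger pad.
Only numpy, scipy, OpenCV 4.12 (cv2) and the standard library are available. Lean on these libraries where they do the work, as an engineer would, in place of code of your own. Each camera call takes 0.05 s, during which the arm holds its last target. There are 200 camera calls.

## Working session

There is one attempt and no reset: what is moved stays moved. The work goes in short steps, Python scripts to look and compute and a tool call to move; the robot and the scene stay as the last step left them, time stands still between calls to the robot, and variables do not carry over. Pictures are saved under pics/ and viewed, at most 14 in all, crops included, and the job is handed in when it is done.

Besides the shell and the picture viewer there is one more tool, called after "Emit:" by a JSON object that holds its "op" and its "data". step_arm: Moves the arm, as the interface text tells. Its arguments: {"type":"object","properties":{"targets":{"type":"string"},"gripper":{"type":"number"},"squeeze":{"type":"number"}},"required":["targets"]}

```bash
mkdir -p pics; cat > h.py <<'E'
import numpy as np, cv2
from station import manip
from scipy.spatial.transform import Rotation as R
def cam(name):
    c=manip.get_calibration(name); f=210/np.tan(np.radians(c["fov_y"])/2)
    if "extrinsics" in c: T=np.array(c["extrinsics"])
    else:
        s=manip.sense(); B=np.eye(4); B[:3,:3]=R.from_quat(s["tool_rot"]).as_matrix(); B[:3,3]=s["tcp_pos"]
        T=B@np.array(c["tool_from_camera"])
    return c,f,T
def world(C,px,z):
    c,f,T=C; px=np.atleast_2d(np.array(px,float))
    d=np.stack([(px[:,0]-c["cx"])/f,(px[:,1]-c["cy"])/f],1); u=d.copy()
    for _ in range(20): u=d/(1+c["k1"]*(u**2).sum(1,keepdims=True))
    r=np.c_[u,np.ones(len(u))]@T[:3,:3].T
    return T[:3,3]+r*((z-T[2,3])/r[:,2])[:,None]
def snap(name,fn=None):
    C=cam(name); im=manip.snapshot(name)
    if fn: cv2.imwrite("pics/"+fn,im[:,:,::-1])
    return C,im
E
python3 - <<'E'
from h import *
np.set_printoptions(precision=4,suppress=True)
s=manip.sense(); print(s["t"],s["tcp_pos"],s["tool_rot"],s["finger_gap"])
for n in ["top","scene"]:
    C,im=snap(n,n+"0.png"); print(n,C[2].round(3).tolist(),C[0]["fov_y"])
    for q,z in [("key_tray",0),("well",.012),("lid_rail",.0545),("key_1",.0495),("loupe",.045),("clip",.045),("cotton",0),("weight",0),("spool",0)]:
        for d in manip.mark_of(n,q): print(q,round(d["p"],2),np.round(d["position"],1),world(C,d["position"],z)[0])
E
```

```text
0.0 [0.1596 0.6036 0.2303] [ 0.129   0.9916 -0.001  -0.0003] 1.0026346472729322
top [[-0.024, -0.994, 0.11, 0.335], [-1.0, 0.024, -0.003, -0.019], [0.0, -0.11, -0.994, 1.754], [0.0, 0.0, 0.0, 1.0]] 42.91043668944948
key_tray 0.9 [256.1 206.2] [0.4971 0.0546 0.    ]
well 0.91 [239.5 207. ] [0.4947 0.1085 0.012 ]
lid_rail 0.88 [222.6 202.3] [0.5071 0.1594 0.0545]
key_1 0.6 [277.6 226.7] [ 0.4252 -0.0148  0.0495]
key_1 0.45 [302.5 210.1] [ 0.4764 -0.0958  0.0495]
key_1 0.44 [285.  189.8] [ 0.5432 -0.0414  0.0495]
loupe 0.58 [326.7 191.4] [ 0.5354 -0.1758  0.045 ]
clip 0.55 [321.9 227.8] [ 0.4184 -0.1566  0.045 ]
cotton 0.73 [147.2 209.6] [0.4941 0.4186 0.    ]
cotton 0.49 [254.9 203.8] [0.5052 0.0584 0.    ]
cotton 0.35 [329.5 197.9] [ 0.5188 -0.1885  0.    ]
weight 0.72 [375.8 227.7] [ 0.4161 -0.3389  0.    ]
weight 0.55 [363.7 184.7] [ 0.5602 -0.3043  0.    ]
spool 0.61 [281.3 226.8] [ 0.4272 -0.0268  0.    ]
spool 0.43 [411.7 241.5] [ 0.3668 -0.4579  0.    ]
scene [[0.838, -0.365, 0.405, -0.032], [-0.545, -0.541, 0.64, -0.832], [-0.015, -0.757, -0.653, 0.921], [0.0, 0.0, 0.0, 1.0]] 53.55962006736142
key_tray 0.82 [272.4 222.7] [0.4814 0.0445 0.    ]
well 0.93 [264.6 207.7] [0.4928 0.112  0.012 ]
lid_rail 0.63 [260.3 189.3] [0.5064 0.1593 0.0545]
key_1 0.52 [268.5 228.7] [ 0.4294 -0.0192  0.0495]
key_1 0.51 [300.1 222.7] [ 0.5253 -0.0508  0.0495]
key_1 0.48 [296.6 234.9] [ 0.4854 -0.0898  0.0495]
loupe 0.65 [327.  243.2] [ 0.5427 -0.1653  0.045 ]
loupe 0.26 [292.6 237. ] [ 0.4729 -0.0867  0.045 ]
clip 0.5 [367.  312.4] [ 0.4762 -0.4155  0.045 ]
clip 0.43 [284.  256.7] [ 0.4072 -0.1399  0.045 ]
cotton 0.72 [223.7 165.9] [0.4981 0.4306 0.    ]
weight 0.85 [363.2 285.4] [ 0.5543 -0.3199 -0.    ]
weight 0.54 [366.8 309.9] [ 0.5071 -0.3878  0.    ]
weight 0.5 [336.5 320.7] [ 0.4192 -0.3698  0.    ]
spool 0.73 [341.9 357.3] [ 0.3651 -0.4584  0.    ]
```

```bash
python3 - <<'E'
import cv2
a=cv2.imread("pics/top0.png")[150:280,130:430]; cv2.imwrite("pics/top0c.png",cv2.resize(a,(780,338),interpolation=cv2.INTER_CUBIC))
E
```

```text
(no output)
```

View pics/top0c.png

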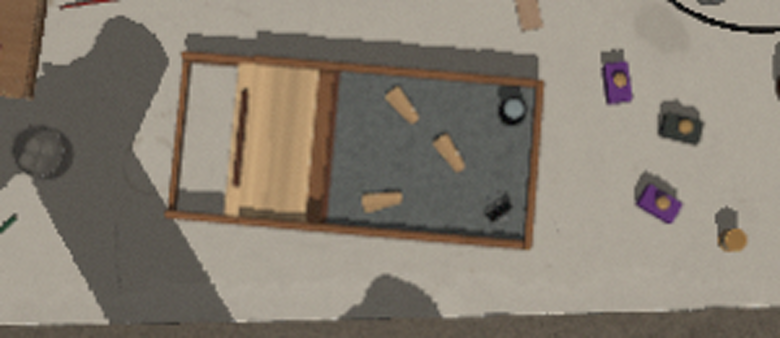

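View pics/scene0.png

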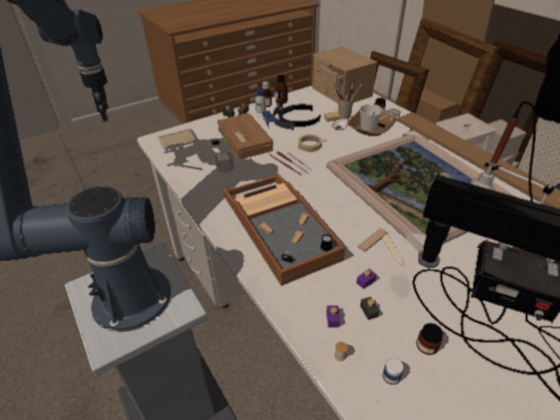

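The top picture (crop ×2.6) shows the lid open about 20–25 mm (crop cols 235–318) and its dark rail at crop (240,137). The three keys are at (402,105), (450,152) and (382,201), the loupe at (513,108) and the clip at (498,207). The scene view agrees. The weight look-alikes are outside the tray and not needed. I'll fit the tray pose from the wood's edges.

```bash
cat >> h.py <<'E'
def shift(dst,yaw=None,src=None):
    s=manip.sense(); r=R.from_quat(s["tool_rot"]).as_matrix(); p=np.array(s["tcp_pos"]) if src is None else np.array(src)
    d=r.T@(np.array(dst)-p)*1000; t=0
    if yaw is not None: # tool y direction angle wanted in world, rad
        a=np.arctan2(r[1,1],r[0,1]); t=-np.degrees((yaw-a+np.pi)%(2*np.pi)-np.pi)
    return np.r_[d,t]
E
python3 - <<'E'
from h import *
np.set_printoptions(precision=4,suppress=True)
C,im=snap("top")
cx=lambda p:(130+p[0]/2.6,150+p[1]/2.6)
# eyeballed outer corners far-left, right-top, right-bottom, left-bottom
W=world(C,[cx(p) for p in [(185,53),(542,81),(530,248),(168,217)]],.06);print(W)
print(manip.get_calibration("wrist")["tool_from_camera"])
for d in manip.masks_of("top","key_tray")[:1]:
    m=d["pixels"]; ys,xs=np.nonzero(m); P=world(C,np.c_[xs,ys],.06)[:,:2]*1000
    print(m.sum(),cv2.minAreaRect(P.astype(np.float32)))
print(shift([.48,.0,.30],np.radians(-4)))
E
```

```text
[[ 0.6115  0.2271  0.06  ]
 [ 0.5658 -0.2134  0.06  ]
 [ 0.3609 -0.1916  0.06  ]
 [ 0.409   0.2498  0.06  ]]
[[-0.0001 -0.9506 -0.3103  0.0803]
 [ 1.     -0.     -0.0004 -0.0012]
 [ 0.0003 -0.3103  0.9506 -0.1419]
 [ 0.      0.      0.      1.    ]]
7733 ((488.5808410644531, 18.59564208984375), (448.7408447265625, 209.8997039794922), 83.57482147216797)
[-464.0478 -502.1286  -68.6776   79.1725]
```

Emit:
{"op": "step_arm", "data": {"targets": "-445 -490 -70 81; -445 -490 -70 81; -445 -490 -70 81; -445 -490 -70 81; -445 -490 -70 81; -445 -490 -70 81; -445 -490 -70 81; -445 -490 -70 81; -445 -490 -70 81; -445 -490 -70 81; -445 -490 -70 81; -445 -490 -70 81", "gripper": 0.88}}

```text
t: 2.3
tcp_pos: [0.4353, 0.0726, 0.295]
tool_rot: [0.742, 0.67, 0.0, 0.0]
force: [0.3, 1.0, -0.4]
finger_gap: 0.119
gripper_force: 0.0
```

Emit:
{"op": "step_arm", "data": {"targets": "-10 45 0 0; -10 45 0 0; -10 45 0 0"}}

```text
t: 2.6
tcp_pos: [0.4788, 0.0594, 0.2941]
tool_rot: [0.743, 0.67, -0.0, -0.0]
force: [-0.1, 0.6, -0.6]
finger_gap: 0.122
gripper_force: 0.0
```

```bash
python3 - <<'E'
from h import *
np.set_printoptions(precision=4,suppress=True)
s=manip.sense(); r=R.from_quat(s["tool_rot"]).as_matrix(); print(s["t"],s["tcp_pos"],"\n",r)
C,im=snap("wrist","w0.png"); np.save("C0.npy",np.array([C[0],C[1],C[2]],dtype=object),allow_pickle=True)
for q,z in [("key_tray",0),("well",.012),("lid_rail",.0545),("key_1",.0495),("loupe",.045),("clip",.045)]:
    for d in manip.mark_of("wrist",q): print(q,round(d["p"],2),np.round(d["position"],1),world(C,d["position"],z)[0])
E
```

```text
2.6 [0.4788 0.0594 0.2941] 
 [[ 0.1032  0.9947 -0.0009]
 [ 0.9947 -0.1032  0.0003]
 [ 0.0002 -0.0009 -1.    ]]
key_tray 0.72 [294.2 176.9] [0.4985 0.0463 0.    ]
well 0.64 [291.2 138.4] [0.4988 0.103  0.012 ]
lid_rail 0.85 [296.2  92.8] [0.5084 0.1589 0.0545]
key_1 0.8 [250.7 230.7] [ 0.4306 -0.0123  0.0495]
key_1 0.73 [332.9 242.5] [ 0.5429 -0.0418  0.0495]
key_1 0.53 [290.3 281.8] [ 0.4777 -0.0983  0.0495]
```

View pics/w0.png

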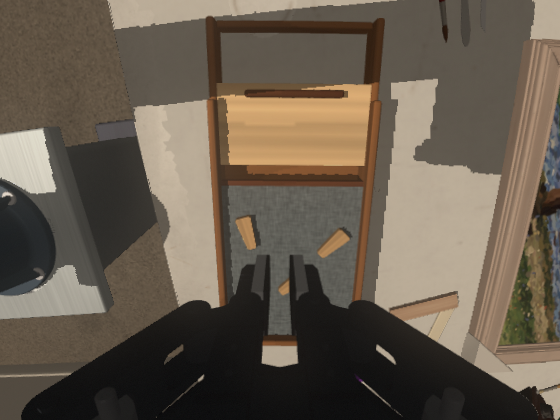

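```bash
python3 - <<'E'
from h import *
np.set_printoptions(precision=4,suppress=True)
C=cam("wrist")
print("floor edge",world(C,[(228,182),(295,183),(362,185)],.045))
print("lid near edge",world(C,[(222,164),(364,166)],.0415))
print("outer walls",world(C,[(209,100),(218,310),(381,100),(362,310)],.06))
print("rail",world(C,[(246,92),(346,94)],.0545))
print("end bar",world(C,[(210,26),(381,26)],.044))
E
```

```text
floor edge [[0.4081 0.059  0.045 ]
 [0.4966 0.0487 0.045 ]
 [0.5856 0.0371 0.045 ]]
lid near edge [[0.4032 0.0831 0.0415]
 [0.5896 0.0618 0.0415]]
outer walls [[ 0.4034  0.1627  0.06  ]
 [ 0.3662 -0.1283  0.06  ]
 [ 0.6066  0.1426  0.06  ]
 [ 0.5795 -0.1501  0.06  ]]
rail [[0.4477 0.1673 0.0545]
 [0.5664 0.1534 0.0545]]
end bar [[0.4144 0.245  0.044 ]
 [0.6128 0.2256 0.044 ]]
```

```bash
cat >> h.py <<'E'
O=np.array([.495,.049]); PSI=np.radians(-6.4)
def tray(p):
    d=np.array(p)[:2]-O; c,s=np.cos(PSI),np.sin(PSI); return np.r_[c*d[0]+s*d[1],-s*d[0]+c*d[1]]*1000
E
python3 - <<'E'
from h import *
np.set_printoptions(precision=1,suppress=True)
for n,p in dict(k1=(.430,-.0125),k2=(.477,-.097),k3=(.543,-.0416),lo=(.537,-.172),cl=(.413,-.152)).items(): print(n,tray(p))
print(tray(manip.sense()["tcp_pos"]))
E
```

```text
k1 [-57.7 -68.4]
k2 [  -1.6 -147.1]
k3 [ 57.8 -84.7]
lo [  66.4 -214.9]
cl [ -59.1 -208.9]
[-18.5   9.8]
```

Emit:
{"op": "step_arm", "data": {"targets": "76 17 224 0.5; 76 17 224 0.5; 76 17 224 0.5; 76 17 224 0.5; 76 17 224 0.5; 76 17 224 0.5; 76 17 224 0.5"}}

```text
t: 3.65
tcp_pos: [0.5027, 0.1341, 0.0705]
tool_rot: [0.745, 0.668, -0.0, -0.0]
force: [0.9, -0.2, 0.2]
finger_gap: 0.117
gripper_force: 0.0
```

Emit:
{"op": "step_arm", "data": {"targets": "0 0 15 0; 0 0 23 0; 0 0 23 0; 10 1 23 0; 20 1 23 0; 32 1 23 0; 44 1 23 0; 54 1 23 0; 62 1 23 0; 66 1 23 0; 68 1 23 0; 68 1 23 0"}}

```text
t: 4.85
tcp_pos: [0.5113, 0.2017, 0.0473]
tool_rot: [0.745, 0.667, -0.0, -0.0]
force: [-0.0, 0.1, -0.7]
finger_gap: 0.119
gripper_force: 0.0
```

```bash
python3 - <<'E'
from h import *
np.set_printoptions(precision=4,suppress=True)
s=manip.sense(); print(s["tcp_pos"],tray(s["tcp_pos"]),s["force"])
C,im=snap("wrist","w1.png"); print(tray(s["tcp_pos"]))
for d in manip.mark_of("wrist","lid_rail"): print(round(d["p"],2),d["position"],tray(world(C,d["position"],.0545)[0]))
for d in manip.mark_of("wrist","well"): print(round(d["p"],2),d["position"],tray(world(C,d["position"],.012)[0]))
E
```

```text
[0.5113 0.2017 0.0473] [ -0.8148 153.5212] [-0.0129  0.1312 -0.7029]
[ -0.8148 153.5212]
0.78 [280.4, 250.3] [ -1.0966 167.6922]
```

View pics/w1.png

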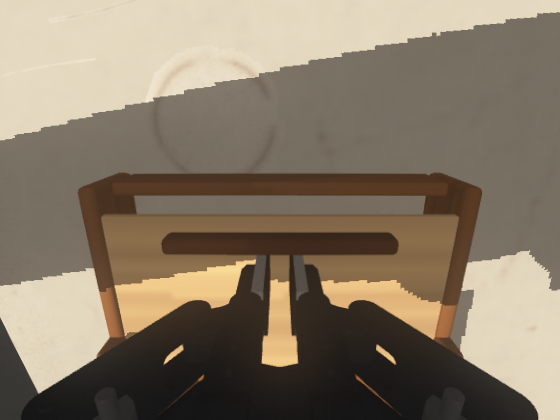

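The picture shows the fingertips (about (280,258)) behind the dark rail (row 243), with the lid nearly open. It needs about 5–6 mm more to reach its stop.

Emit:
{"op": "step_arm", "data": {"targets": "2 0 0 0; 4 0 0 0; 5 0 0 0; 6 0 0 0; 7 0 0 0; 7 0 0 0"}}

```text
t: 5.6
tcp_pos: [0.5123, 0.2084, 0.0474]
tool_rot: [0.745, 0.667, 0.0, -0.0]
force: [-1.3, -1.2, -1.2]
finger_gap: 0.121
gripper_force: 0.3
```

Emit:
{"op": "step_arm", "data": {"targets": "1 0 0 0; 2 0 0 0; 3 0 0 0; 3 0 0 0"}}

```text
t: 6.0
tcp_pos: [0.5124, 0.2104, 0.0474]
tool_rot: [0.745, 0.667, -0.001, 0.0]
force: [-0.0, -5.5, -0.0]
finger_gap: 0.12
gripper_force: 2.5
```

The lid is at its stop: 5.5 N, and the rail is where it should be fully open. Next I raise the tool, go behind key 1 and look again.

Emit:
{"op": "step_arm", "data": {"targets": "-4 0 0 0; -6 0 -30 0; -40 0 -60 0; -275 -57 -60 0; -275 -57 -60 0; -275 -57 -60 0; -275 -57 -60 0; -275 -57 -60 0; -275 -57 -60 0; -275 -57 -60 0; -275 -57 -60 0"}}

```text
t: 7.1
tcp_pos: [0.4261, -0.0551, 0.1075]
tool_rot: [0.745, 0.667, 0.0, 0.0]
force: [-0.2, 0.0, -0.0]
finger_gap: 0.121
gripper_force: 0.0
```

```bash
python3 - <<'E'
from h import *
np.set_printoptions(precision=1,suppress=True)
C,im=snap("wrist","w2.png"); s=manip.sense(); print(s["t"],s["tcp_pos"],tray(s["tcp_pos"]))
for q,z in [("key_1",.0495),("clip",.045),("loupe",.045)]:
    for d in manip.mark_of("wrist",q): print(q,round(d["p"],2),np.array(d["position"]),tray(world(C,d["position"],z)[0]))
E
```

```text
7.15 [ 0.4 -0.1  0.1] [ -56.9 -110.7]
key_1 0.92 [443.1 196.3] [ 56.8 -86.9]
key_1 0.72 [274.8 173.1] [-60.7 -71.1]
clip 0.55 [269.6 340.8] [ -65.6 -214.2]
loupe 0.67 [418.  347.5] [  62.  -222.8]
```

View pics/w2.png

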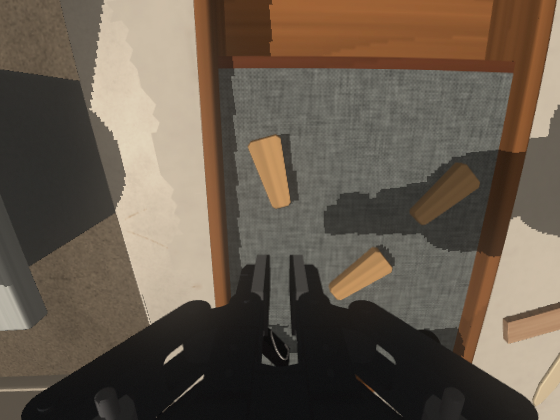

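The picture shows key 1 at (270,172), key 2 at (361,275), key 3 at (446,195), the clip at (272,345) behind the fingers and the drop edge at row 63. I'll sweep key 1 first.

Emit:
{"op": "step_arm", "data": {"targets": "-2 -2 40 0; -2 -2 60 0; -2 -2 60 0; 6 -2 60 0; 14 -2 60 0; 22 -2 60 0; 30 -2 60 0; 38 -2 60 0; 46 -2 60 0; 54 -2 60 0; 62 -2 60 0; 62 -2 60 0"}}

```text
t: 8.5
tcp_pos: [0.4304, 0.007, 0.0474]
tool_rot: [0.745, 0.668, -0.0, -0.0]
force: [-0.0, -0.0, -0.8]
finger_gap: 0.122
gripper_force: 0.0
```

```bash
python3 - <<'E'
from h import *
np.set_printoptions(precision=1,suppress=True)
C,im=snap("wrist","w3.png"); s=manip.sense(); print(s["t"],s["tcp_pos"][2]*1e3,tray(s["tcp_pos"]),s["force"])
print("key2",tray(world(C,(361,275),.0495)[0]))
for q,z in [("key_1",.0495)]:
    for d in manip.mark_of("wrist",q): print(q,round(d["p"],2),np.array(d["position"]),tray(world(C,d["position"],z)[0]))
E
```

```text
8.55 47.41287136119239 [-59.4 -49.3] [-0.2  0.1  1. ]
key2 [-17.1 -51.5]
key_1 0.96 [256.8 221.5] [-71.5 -21.5]
key_1 0.61 [483.8 326.6] [ 58.4 -86.3]
key_1 0.54 [373.9 405. ] [   0.5 -146.6]
```

View pics/w3.png

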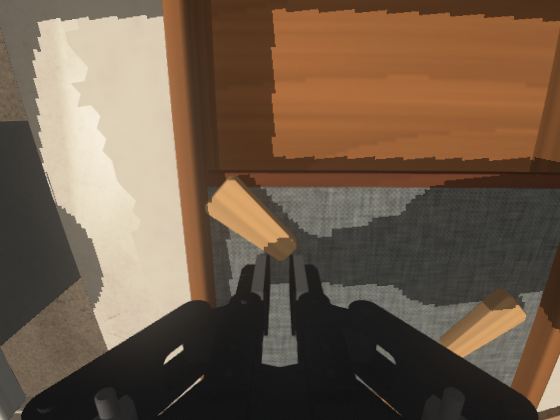

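The picture shows key 1 turned diagonally, at (252,222), and slipping left off the fingers. I'll back off, shift 12 mm left and push it on over the edge.

Emit:
{"op": "step_arm", "data": {"targets": "-10 0 0 0; -10 -12 0 0; -10 -12 0 0; 0 -12 0 0; 8 -12 0 0; 16 -12 0 0; 24 -12 0 0; 32 -12 0 0; 40 -12 0 0; 48 -12 0 0; 56 -12 0 0; 56 -12 0 0"}}

```text
t: 9.8
tcp_pos: [0.4248, 0.064, 0.0474]
tool_rot: [0.745, 0.668, 0.0, 0.0]
force: [-0.5, -0.3, 1.0]
finger_gap: 0.121
gripper_force: 0.0
```

```bash
python3 - <<'E'
from h import *
np.set_printoptions(precision=1,suppress=True)
C,im=snap("wrist","w4.png"); s=manip.sense(); print(s["t"],s["tcp_pos"][2]*1e3,tray(s["tcp_pos"]),s["force"])
for q,z in [("key_1",.0495)]:
    for d in manip.mark_of("wrist",q): print(q,round(d["p"],2),np.array(d["position"]),tray(world(C,d["position"],z)[0]),tray(world(C,d["position"],.0165)[0]))
E
```

```text
9.85 47.41891096570607 [-71.4   6.7] [-0.4 -0.1  0.4]
key_1 0.67 [284.4 218.8] [-69.8  35.9] [-69.2  24.2]
```

View pics/w4.png

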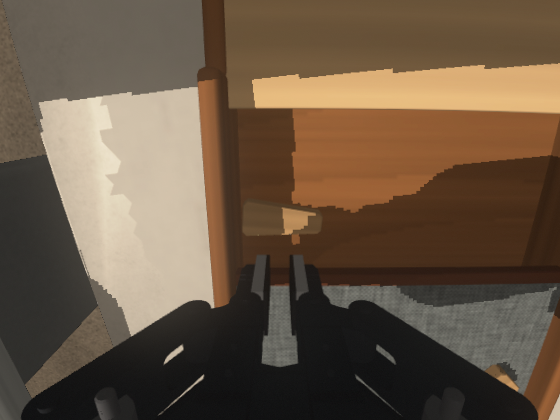

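Key 1 lies flat in the well at (283,218). Key 3 is next.

Emit:
{"op": "step_arm", "data": {"targets": "-5 0 -30 0; -132 126 -35 0; -132 126 -35 0; -132 126 -35 0; -132 126 -35 0; -132 126 -35 0; -132 126 -15 0; -132 126 0 0; -132 126 0 0; -124 126 0 0; -116 126 0 0; -108 126 0 0"}}

```text
t: 11.1
tcp_pos: [0.5378, -0.0571, 0.0477]
tool_rot: [0.745, 0.667, -0.0, -0.0]
force: [-0.4, -0.0, -0.5]
finger_gap: 0.121
gripper_force: 0.0
```

Emit:
{"op": "step_arm", "data": {"targets": "7 0 0 0; 14 0 0 0; 21 0 0 0; 28 0 0 0; 35 0 0 0; 42 0 0 0; 42 0 0 0"}}

```text
t: 11.8
tcp_pos: [0.5426, -0.0155, 0.0474]
tool_rot: [0.745, 0.667, -0.0, -0.0]
force: [-0.6, 0.2, -0.4]
finger_gap: 0.122
gripper_force: 0.0
```

```bash
python3 - <<'E'
from h import *
np.set_printoptions(precision=1,suppress=True)
C,im=snap("wrist","w5.png"); s=manip.sense(); print(s["t"],s["tcp_pos"][2]*1e3,tray(s["tcp_pos"]),s["force"])
for q,z in [("key_1",.0495)]:
    for d in manip.masks_of("wrist",q):
        ys,xs=np.nonzero(d["pixels"]); P=np.array([tray(w) for w in world(C,np.c_[xs,ys],.054)]); print(round(d["p"],2),np.array(d["position"]),cv2.boxPoints(cv2.minAreaRect(P.astype(np.float32))).tolist())
E
```

```text
11.85 47.393717118950626 [ 54.7 -59.2] [-0.1  0.2 -0.8]
0.77 [ 52.8 108.6] [[-65.24231719970703, 16.21750259399414], [-23.652599334716797, 13.199603080749512], [-22.418418884277344, 30.207782745361328], [-64.00813293457031, 33.22568130493164]]
```

View pics/w5.png

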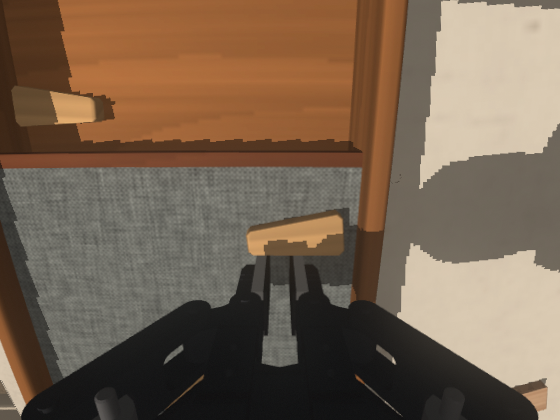

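Key 3 lies flat across both fingertips at (298,235), so I'll sweep on over the edge and then go behind key 2.

Emit:
{"op": "step_arm", "data": {"targets": "7 0 0 0; 14 0 0 0; 21 0 0 0; 28 0 0 0; 35 0 0 0; 42 0 0 0; 49 0 0 0; 56 0 0 0; 63 0 0 0; 69 0 0 0; 69 0 0 0"}}

```text
t: 13.0
tcp_pos: [0.5503, 0.053, 0.0474]
tool_rot: [0.745, 0.667, 0.0, 0.0]
force: [0.2, -0.3, 0.3]
finger_gap: 0.119
gripper_force: 0.0
```

```bash
python3 - <<'E'
from h import *
np.set_printoptions(precision=1,suppress=True)
C,im=snap("wrist","w6.png"); s=manip.sense(); print(s["t"],s["tcp_pos"][2]*1e3,tray(s["tcp_pos"]),s["force"])
for q,z in [("key_1",.0495)]:
    for d in manip.mark_of("wrist",q): print(q,round(d["p"],2),np.array(d["position"]),tray(world(C,d["position"],z)[0]),tray(world(C,d["position"],.0165)[0]))
E
```

```text
13.05 47.4142915806478 [54.6  9.7] [ 0.7 -1.   0.1]
key_1 0.84 [ 83.2 222.9] [-45.6  36.4] [-69.   24.1]
key_1 0.63 [291.5 221.8] [59.7 37.4] [61.2 25.3]
```

Emit:
{"op": "step_arm", "data": {"targets": "-5 0 -30 0; -50 -10 -50 0; -196 -58 -50 0; -196 -58 -50 0; -196 -58 -50 0; -196 -58 -50 0; -196 -58 -50 0; -196 -58 -50 0"}}

```text
t: 13.9
tcp_pos: [0.4712, -0.1358, 0.0974]
tool_rot: [0.745, 0.667, 0.0, -0.0]
force: [0.6, -0.4, 0.1]
finger_gap: 0.119
gripper_force: 0.0
```

```bash
python3 - <<'E'
from h import *
np.set_printoptions(precision=1,suppress=True)
C,im=snap("wrist","w7.png"); s=manip.sense(); print(s["t"],s["tcp_pos"][2]*1e3,tray(s["tcp_pos"]),s["force"])
for q,z in [("key_1",.0495)]:
    for d in manip.masks_of("wrist",q):
        ys,xs=np.nonzero(d["pixels"]); P=np.array([tray(w) for w in world(C,np.c_[xs,ys],.054)]); print(round(d["p"],2),np.array(d["position"]),cv2.boxPoints(cv2.minAreaRect(P.astype(np.float32))).tolist())
a=cv2.imread("pics/w6.png");b=cv2.imread("pics/w7.png")
cv2.imwrite("pics/w67.png",cv2.resize(np.hstack([a,b]),(800,300)))
E
```

```text
13.95 97.38053566762673 [  -3.  -185.7] [-0.4  0.3  0.2]
0.75 [293.  177.2] [[-23.235504150390625, -155.78709411621094], [-8.914897918701172, -172.7151336669922], [27.781681060791016, -141.6709442138672], [13.461074829101562, -124.74290466308594]]
```

View pics/w67.png

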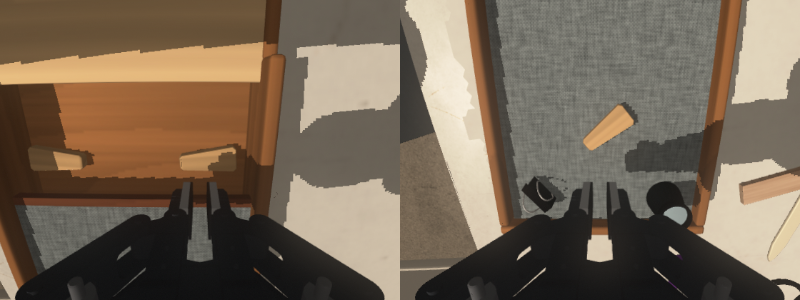

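Left half: keys 1 and 3 lie flat in the well. Right half: key 2 is ahead of the fingers at about (608,128), with the clip (541,194) and loupe (668,200) clear on either side. I'll sweep key 2.

Emit:
{"op": "step_arm", "data": {"targets": "-6 2 20 0; -6 2 40 0; -6 2 50 0; -6 2 50 0; 0 2 50 0; 7 2 50 0; 14 2 50 0; 21 2 50 0; 28 2 50 0; 35 2 50 0; 42 2 50 0; 49 2 50 0"}}

```text
t: 15.2
tcp_pos: [0.4785, -0.0872, 0.0474]
tool_rot: [0.745, 0.667, 0.0, 0.0]
force: [-0.7, 1.8, 0.3]
finger_gap: 0.119
gripper_force: 0.0
```

Emit:
{"op": "step_arm", "data": {"targets": "7 0 0 0; 14 0 0 0; 21 0 0 0; 28 0 0 0; 35 0 0 0; 42 0 0 0; 49 0 0 0; 56 0 0 0; 56 0 0 0"}}

```text
t: 16.1
tcp_pos: [0.4845, -0.0312, 0.0474]
tool_rot: [0.745, 0.667, -0.0, -0.0]
force: [-0.5, -1.0, -0.2]
finger_gap: 0.119
gripper_force: 0.0
```

```bash
python3 - <<'E'
from h import *
np.set_printoptions(precision=1,suppress=True)
C,im=snap("wrist","w8.png"); s=manip.sense(); print(s["t"],s["tcp_pos"][2]*1e3,tray(s["tcp_pos"]),s["force"])
for d in manip.masks_of("wrist","key_1"):
        ys,xs=np.nonzero(d["pixels"]); P=np.array([tray(w) for w in world(C,np.c_[xs,ys],.054)]); print(round(d["p"],2),np.array(d["position"]),cv2.boxPoints(cv2.minAreaRect(P.astype(np.float32))).tolist())
E
```

```text
16.15 47.40570560465267 [ -1.3 -81.3] [0.3 0.2 0.4]
0.94 [145.   63.2] [[-76.27976989746094, 10.951569557189941], [-36.47766876220703, 10.12081241607666], [-36.11383819580078, 27.552337646484375], [-75.91593933105469, 28.383094787597656]]
0.89 [407.1  61.6] [[26.221445083618164, 23.552806854248047], [28.742921829223633, 6.0105509757995605], [68.1084213256836, 11.668838500976562], [65.58694458007812, 29.21109390258789]]
0.85 [301.3 237.8] [[-19.22099494934082, -49.06515121459961], [-17.513750076293945, -72.67926788330078], [30.41214942932129, -69.21434020996094], [28.704904556274414, -45.6002197265625]]
```

Key 2 is square across the fingers, spanning x −18 to 30 mm. I'll push it on over the edge.

Emit:
{"op": "step_arm", "data": {"targets": "8 0 0 0; 16 0 0 0; 24 0 0 0; 32 0 0 0; 40 0 0 0; 48 0 0 0; 56 0 0 0; 64 0 0 0; 72 0 0 0; 80 0 0 0; 91 0 0 0; 91 0 0 0"}}

```text
t: 17.4
tcp_pos: [0.4947, 0.0596, 0.0474]
tool_rot: [0.745, 0.668, 0.0, -0.0]
force: [-0.5, -0.3, -0.2]
finger_gap: 0.123
gripper_force: 0.0
```

```bash
python3 - <<'E'
from h import *
np.set_printoptions(precision=1,suppress=True)
C,im=snap("wrist","w9.png"); s=manip.sense(); print(s["t"],s["tcp_pos"][2]*1e3,tray(s["tcp_pos"]),s["force"])
for d in manip.masks_of("wrist","key_1"):
        ys,xs=np.nonzero(d["pixels"]); P=np.array([tray(w) for w in world(C,np.c_[xs,ys],.021)]); print(round(d["p"],2),np.array(d["position"]),cv2.boxPoints(cv2.minAreaRect(P.astype(np.float32))).tolist())
E
```

```text
17.45 47.398766211006816 [-1.5 10. ] [-0.4 -0.1  0.1]
0.83 [164.8 224.7] [[-94.18651580810547, 38.17406463623047], [-94.15137481689453, 15.710261344909668], [-44.79407501220703, 15.787487030029297], [-44.82921600341797, 38.25128936767578]]
0.61 [390.1 222.9] [[34.44657897949219, 16.243467330932617], [84.23234558105469, 16.20966911315918], [84.24755859375, 38.62060546875], [34.4617919921875, 38.65440368652344]]
```

View pics/w9.png

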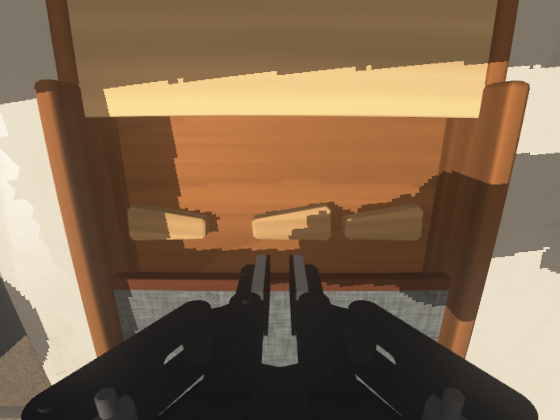

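All three keys lie flat and apart in the well at (168,222), (291,222) and (383,222). Next I go over the rail and close the lid from its far side.

Emit:
{"op": "step_arm", "data": {"targets": "0 0 -40 0; 50 1 -45 0; 100 1 -45 0; 150 1 -45 0; 188 1 -45 0; 188 1 -45 0; 188 1 -20 0; 188 1 -10 0; 188 1 -10 0"}}

```text
t: 18.4
tcp_pos: [0.5148, 0.2437, 0.0557]
tool_rot: [0.745, 0.667, -0.002, -0.001]
force: [-0.2, -1.1, 0.6]
finger_gap: 0.121
gripper_force: 0.0
```

```bash
python3 - <<'E'
from h import *
np.set_printoptions(precision=1,suppress=True)
C,im=snap("wrist","w10.png"); s=manip.sense(); print(s["t"],s["tcp_pos"][2]*1e3,tray(s["tcp_pos"]),s["force"])
E
```

```text
18.45 56.64774369477991 [ -1.2 196. ] [0.6 0.4 1. ]
```

View pics/w10.png

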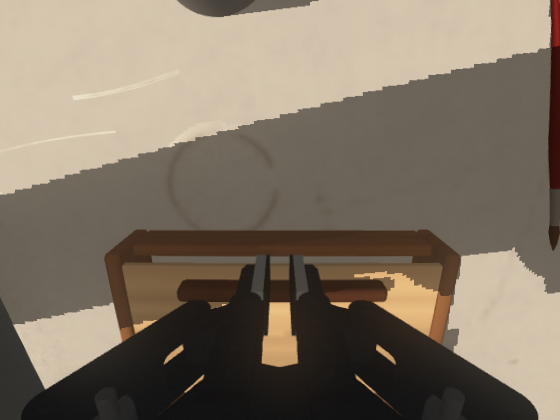

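The fingertips (row 257) stand beyond the rail (row 290) and above the lid. I'll go down and push it shut.

Emit:
{"op": "step_arm", "data": {"targets": "0 0 4 0; 0 0 8 0; 0 0 8 0; -8 0 8 0; -16 0 8 0; -26 0 8 0; -36 0 8 0; -46 0 8 0; -56 0 8 0; -66 0 8 0; -76 0 8 0; -76 0 8 0"}}

```text
t: 19.65
tcp_pos: [0.5073, 0.168, 0.0493]
tool_rot: [0.746, 0.666, -0.001, -0.0]
force: [-0.1, -0.3, 0.1]
finger_gap: 0.122
gripper_force: 0.0
```

Emit:
{"op": "step_arm", "data": {"targets": "-4 0 0 0; -8 0 0 0; -11 0 0 0; -13 0 0 0; -14 0 0 0; -15 0 0 0; -15 0 0 0"}}

```text
t: 20.35
tcp_pos: [0.5062, 0.1564, 0.0494]
tool_rot: [0.746, 0.666, 0.001, -0.001]
force: [-0.4, 8.3, -0.5]
finger_gap: 0.124
gripper_force: 4.1
```

Both contacts give a finger half-width of 15.5 mm (11 + 4.5), which matches the lid's full 85 mm travel, and 8 N marks the stop. I'll retract and check.

Emit:
{"op": "step_arm", "data": {"targets": "10 0 0 0; 14 0 0 0; 14 0 -40 0; 14 0 -90 0; 14 0 -140 0; -20 0 -190 0; -70 0 -235 0; -100 0 -240 0; -100 0 -240 0; -100 0 -240 0"}}

```text
t: 21.35
tcp_pos: [0.4955, 0.0542, 0.2902]
tool_rot: [0.746, 0.666, 0.001, 0.001]
force: [-0.7, 0.6, -0.2]
finger_gap: 0.121
gripper_force: 0.0
```

```bash
python3 - <<'E'
from h import *
np.set_printoptions(precision=1,suppress=True)
C,im=snap("wrist","w11.png"); s=manip.sense(); print(s["t"],s["tcp_pos"][2]*1e3,tray(s["tcp_pos"]),s["force"])
for q,z in [("lid_rail",.0545),("key_1",.0495),("well",.012)]:
    for d in manip.mark_of("wrist",q): print(q,round(d["p"],2),np.array(d["position"]),tray(world(C,d["position"],z)[0]))
cv2.imwrite("pics/w11c.png",cv2.resize(im[60:300,180:400,::-1],(550,600)))
E
```

```text
21.4 289.15984634061516 [-0.8  6.2] [ 0.2  0.2 -0.6]
lid_rail 0.58 [277.8 106.2] [-2.1 91.9]
well 0.77 [280.2 138.6] [ 1.  50.6]
```

View pics/w11c.png

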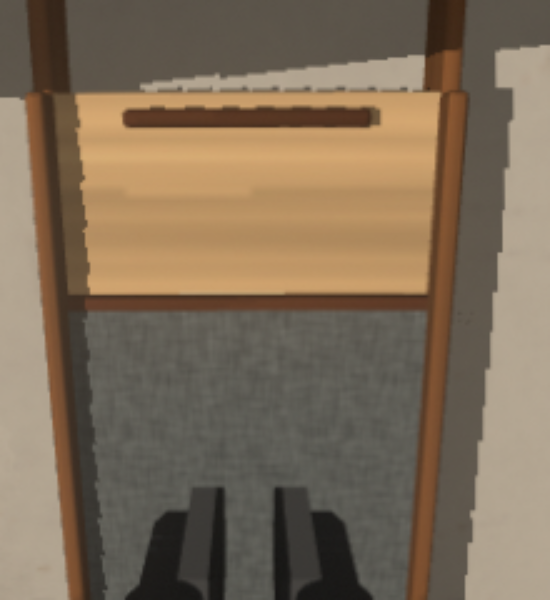

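The crop shows the lid flush against the floor's edge trim (crop row 295), the rail at (250,118) and an empty floor. The job is done, so I'm handing it in.

```bash
python3 -c "
from station import manip
print(manip.sign_off())"
```

```text
the job is handed in; nothing more can be done
None
```

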